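# Fit the tube rotor to the mini centrifuge and close its lid

### The arm

A 6-joint arm with a two-finger parallel gripper is mounted at the origin on the work surface. World frame = base frame: x ahead of the robot, y to its left, z up, the work surface at z = 0. Lengths are in m, angles in rad, forces in N, time in s.
With the tool pointing down it reaches from about 0.375 to 0.75 m from the base axis. Payload 9 kg.
Tool frame: the origin (TCP) lies midway between the tips of the shut fingers; the grasp point (between the pads) lies 19 mm behind it; z points along the fingers, y is the line along which they close (so a half turn about z gives the same grasp; the last joint's range is limited). The gripper opens to 85 mm and grips with 20 to 120 N. Pads are 22 mm wide; open, the fingers measure 114 mm over their backs; the gripper's body (76 mm by 85 mm) begins 54 mm behind the grasp point. The pads swing forward as they close: fully open they stand 13 mm farther back than shut.
Start: joints at [-1.431, 0.104, 0.097, 1.564, 0, 1.353], TCP at [0.21, -0.562, 0.231] pointing down, gripper open.
Joint ranges: [-2.99, 2.99], [-0.84, 1.86], [-1.1, 1.16], [-1.84, 2.11], [-1.51, 1.56], [-3.14, 3.14]. Speed limits (rad/s): [2.22, 2.22, 2.57, 3.14, 3.14, 3.14].

### API

Orientations are given as [roll, pitch, yaw] about the fixed x, y, z axes, in that order (R = Rz(yaw) Ry(pitch) Rx(roll)).
In Python, from workcell import telemetry, viewer, bot, finder gives the robot as it stands. The module is installed in compiled form; this text tells all that it offers.
- The arm moves only by the tool servo_tool, never from a script. Its argument "steps" is a list of rows, each a list of 7 numbers: the shift along the tool's x, y, z in mm, then the turn, a rotation vector about the tool's x, y, z in degrees, then the finger opening in mm, from 0 to 85.4. A call has 1 to 5 rows; each row shifts and turns the commanded pose from where the row before left it, along the tool's axes as they then stand; what a row does not reach is not made up. A row lasts 1/8 s, in which the tool goes at most 62.5 mm and 10.7 degrees, less where a joint would pass 70% of its speed; a pose out of reach is approached as far as the arm can. A call with a gripper value outside its range is refused whole. The fingers move at their own pace and stop on an object; "newtons" is the grip in N (left out, the last holds). Time passes only in rows, so rows that do not move let the fingers close. It gives the time, the measured TCP pose, the force, the opening and the grip force at its end, in the units of the state.
- telemetry.get_obs(): the state, without advancing time (a new reading comes with each control period).
- viewer.camera(name): name is "side" or "top" or "wrist"; returns a dict with "color" (384x512x3 uint8, blue, green, red), "depth" (384x512 float32, m along the optical axis (not along the pixel's ray), 0 where there is no reading), "intrinsics" (3x3 intrinsics, pixels), "origin" and "rotation" of the camera in the world. Camera axes: x right, y up, looking along -z (the intrinsics and any distortion apply to the point x, -y, -z); pixel columns grow to the right and rows downward; lengths in m; the calibration is good to about 2 mm. A picture is of the moment at which its call begins.
- bot.job_done(): hands the job in; it is judged then, once.
Trained networks look in a picture, given as the dict that the camera call returned (one of the last four; its "shot" number tells which), for a name from the list of things; names that differ only in an ending like _2 or _b are one class to them, and where a whole thing is asked for, a point or a joint stands for the part that bears it (a point fixed in the world has none). Each returns a list of dicts, best first, with "conf" (0 to 1); they miss things now and then, are a little off and sometimes report something else, mostly with a low value. They report only what shows in the picture. A call takes as long as a camera call. They do not tell look-alikes from the thing itself.
- finder.recognise(picture, label): "rect" ([left, top, width, height] in pixels, round what is visible of it).
- finder.landmark_of(picture, label): "position" ([column, row] in pixels: a listed point, or the origin of a listed thing).
The state is a dict: "t": time; "joint_positions": joint angles; "qvel": joint speeds; "joint_efforts": joint torques, N m; "position": TCP position; "tcp_rot": TCP orientation; "contact_force": force on the tool from outside, world axes, zero at the start; "moment": the same for the moment, N m; "grip_width": finger opening in m; "grip_force": force on a finger pad.
Only numpy, scipy, OpenCV 4.12 (cv2) and the standard library are available. Lean on these libraries where they do the work, as an engineer would, in place of code of your own. Each camera call takes 0.05 s, during which the arm holds its last target. There are 200 camera calls.

### The job

Fit the round eight-hole tube rotor (not the rectangular strip rotor) to the open mini centrifuge: lower it over the spindle without dropping or forcing it, and turn it until its slots drop over the spindle's cross bar and it sits fully home on the shoulder. Then let go and close the clear lid fully. Leave everything else where it is.

Things in the scene. Friction and masses are not known exactly. Their poses are not given: they have to be found in the camera images.
- rotor: Round aluminium tube rotor, loose, upright on the table: a cone-topped disc 92 mm in diameter with eight 12 mm tube holes; rim 12 mm high, rising to 34 mm at the hub; 0.18 to 0.33 kg. Origin: centre of its underside, z up the bore. A bore of 11.4 mm runs right through; round it the underside has two crossed slots, 9 mm wide, 9 mm deep, along the rotor's x and y axes.
- hub_top (a point): Top of the round rotor's hub, on its axis, 64 mm above the rotor's underside. The hub is a column with eight flats, 24 mm over flats, free to grip from 34 to 64 mm above the underside; its flats face the rotor's x and y axes and the 45 degree lines between.
- strip_rotor: Rectangular aluminium rotor for tube strips, loose: 96 x 90 mm, two sloping decks with rows of small holes, hub like the other's, 64 mm high. Origin: centre of its underside. Bystander, not to be used; it and the round rotor may stand in either place.
- centrifuge: Mini centrifuge, white housing 172 x 204 mm, 85 mm high, immovable. Origin: on the table under the spindle axis; -y points to the front panel (115 mm from the axis), +y to the lid hinge. In its top a round chamber, 124 mm in diameter, floor at z = 45, with the spindle upright in the middle. More than 80 N between rotor and centrifuge counts as forcing.
- spindle_top (a point): Top of the steel spindle, on its axis, 120 mm above the table. The shaft is 9 mm in diameter, its last 5 mm tapered to 4.4 mm. The point belongs to the housing: its axes are the centrifuge's and do not show how the spindle is turned. With the rotor home the top stands 6 mm out of the hub.
- spindle_seat (a point): Centre of the spindle's shoulder (36 mm in diameter), 70 mm below its top: the rotor's underside rests here when home. On it, across the shaft, lies the flat-topped drive bar, 30 mm long, 5 mm wide, 8 mm high. Its direction is not reported. With the slots off it the rotor stands 8 mm high; a turn of at most 45 degrees either way drops it. The spindle resists turning up to 0.25 N m.
- lid (a joint): Angle of the clear plastic lid: 0 shut, 1.42 to 1.6 (its stop) open at the start. Mass 0.12 kg, light hinge friction: above about 0.9 it stays open; once pushed below about 0.8 it falls shut softly by itself in about a second.
- lid_hinge (a point): Middle of the lid's hinge line, which runs along the centrifuge's x axis, 88.5 mm to +y of the spindle axis, 88.5 mm above the table. Shut, the lid is a box 150 mm wide, reaching 163 mm from here to -y and 55 mm up, walls 3 mm, with a 44 x 12 mm tab low at its front. Open, it stands upright with its flat top panel facing +y, 55 to 60 mm beyond the hinge.
- lid_edge (a point): Middle of the lid's free edge at its top panel, 172 mm from the hinge line; with the lid open it is the lid's highest part, about 250 mm above the table, and rises to 261 mm at most as the lid swings.
- kidney_dish: Kidney-shaped grey pulp dish, 150 x 245 x 46 mm, with two syringes in it. Origin: on the table near its middle. Bystander.
- spray_bottle: White bottle with a red cap, 54 mm in diameter, 160 mm high. Origin: centre of its underside. Bystander.
- tube_rack: White block with small tubes, 60 x 110 x 46 mm. Origin: centre of its underside. Bystander.
Mind the look-alikes: they are no part of the job. What is shaped like the rotor but pink or purple is not meant.

How it is judged:
By the outcome, as a careful person would: the job done as asked, in the order asked, and still so for the second after the job is handed in, with the robot touching nothing.
It also fails if it takes over 64 s, if anything falls off the work surface, if the arm or the gripper's body presses on something with over 40 N, if the wrist force passes 120 N, or if a joint passes its speed limit or range.

## Working session

There is one attempt and no reset: what is moved stays moved. The work goes in short steps, Python scripts to look and compute and a tool call to move; the robot and the scene stay as the last step left them, time stands still between calls to the robot, and variables do not carry over. Pictures are saved under pics/ and viewed, at most 10 in all, crops included, and the job is handed in when it is done.

Besides the shell and the picture viewer there is one more tool, called after "Emit:" by a JSON object that holds its "name" and its "arguments". servo_tool: Moves the arm, as the interface text tells. Its arguments: {"type":"object","properties":{"steps":{"type":"array"},"newtons":{"type":"number"}},"required":["steps"]}

```bash
mkdir -p pics
cat > h.py <<'E'
import numpy as np, cv2
from workcell import telemetry, viewer, bot, finder
def ray(p,uv):
    K=p["intrinsics"]; d=np.array([(uv[0]-K[0,2])/K[0,0],-(uv[1]-K[1,2])/K[1,1],-1.])
    return np.array(p["origin"]),np.array(p["rotation"])@d
def atz(p,uv,z):
    o,d=ray(p,uv); return o+d*(z-o[2])/d[2]
def dep(p,uv):
    o,d=ray(p,uv); return o+d*p["depth"][int(round(uv[1])),int(round(uv[0]))]
def proj(p,X):
    c=np.array(p["rotation"]).T@(np.array(X)-p["origin"]); K=p["intrinsics"]
    return [K[0,2]+K[0,0]*c[0]/-c[2],K[1,2]+K[1,1]*(-c[1])/-c[2]]
def cloud(p):
    K=p["intrinsics"];v,u=np.mgrid[0:384,0:512];D=p["depth"]
    c=np.stack([(u-K[0,2])/K[0,0]*D,-(v-K[1,2])/K[1,1]*D,-D],-1)
    return c@np.array(p["rotation"]).T+p["origin"]
E
python3 - <<'E'
from h import *
np.set_printoptions(precision=4,suppress=True)
ims=[]
for n in ["top","side"]:
    p=viewer.camera(n); ims.append(p["color"]); print(n,p["origin"],p["intrinsics"][0,0],[k for k in p])
    for l in ["rotor","hub_top","strip_rotor","centrifuge","spindle_top","spindle_seat","lid","lid_hinge","lid_edge"]:
        r=finder.landmark_of(p,l)
        if l=="lid": continue
        z={"hub_top":.064,"spindle_top":.12,"spindle_seat":.05,"lid_hinge":.0885,"lid_edge":.25}.get(l,0)
        for q in r[:3]: print(l,round(q["conf"],2),np.round(q["position"],1),atz(p,q["position"],z))
cv2.imwrite("pics/a.png",ims[0]);cv2.imwrite("pics/b.png",ims[1])
print(telemetry.get_obs())
E
```

```text
top [ 0.3765 -0.0912  1.5248] 488.70690034045856 ['color', 'depth', 'intrinsics', 'origin', 'rotation', 'shot']Traceback (most recent call last):
  File "<stdin>", line 10, in <module>
  File "h.py", line 7, in atz
    o,d=ray(p,uv); return o+d*(z-o[2])/d[2]
                                       ~^^^
IndexError: invalid index to scalar variable.
```

Run:
```python
from h import *
for n in ["top","side","wrist"]:
    p=viewer.camera(n); print(n,p["origin"],repr(p["rotation"]),p["intrinsics"]); cv2.imwrite(f"pics/{n}0.png",p["color"])
print(telemetry.get_obs())
```

```text
top [ 0.37648426 -0.09118573  1.5247564 ] array([ 0.13815402,  0.01656922, -1.57228928]) [[488.70690034   0.         253.64900432]
 [  0.         488.70690034 190.39487071]
 [  0.           0.           1.        ]]
side [ 0.51415813 -0.76892084  0.70285015] array([ 8.78184875e-01,  8.67640790e-05, -3.78020394e-02]) [[347.13969332   0.         258.42046904]
 [  0.         347.13969332 188.48596678]
 [  0.           0.           1.        ]]
wrist [ 0.27389833 -0.53802049  0.37502395] array([-2.74486612e-01,  8.33143083e-04, -1.21278122e+00]) [[306.66428099   0.         256.97852956]
 [  0.         306.66428099 194.63374074]
 [  0.           0.           1.        ]]
{'t': 0.25, 'joint_positions': array([-1.43070777e+00,  1.04362465e-01,  9.68882810e-02,  1.56391529e+00,
        5.08420674e-06,  1.35312725e+00]), 'qvel': array([ 0.00029947, -0.00065347,  0.00210512, -0.00028365, -0.00018454,
       -0.00136151]), 'joint_efforts': array([ 3.33850521e-04, -5.56304562e+01,  5.03212988e+01,  9.36497032e-03,
       -2.04103244e-04, -4.31385581e-05]), 'position': array([ 0.21011069, -0.56184471,  0.23095021]), 'tcp_rot': array([-3.14101460e+00, -1.33056187e-04,  3.57757600e-01]), 'contact_force': array([-0.50369958, -0.57098026,  0.37413799]), 'moment': array([-0.01873324, -0.02069586,  0.03502552]), 'grip_force': 0.0, 'grip_width': 0.08521352708142316}
```

View pics/top0.png

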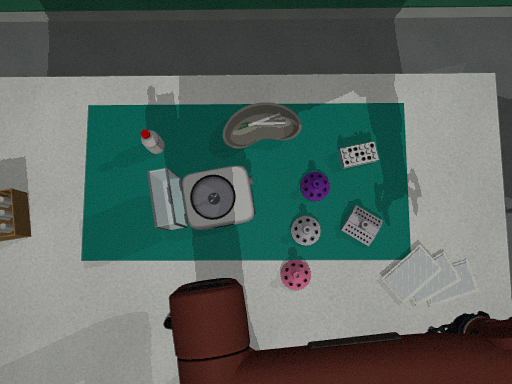

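View pics/side0.png

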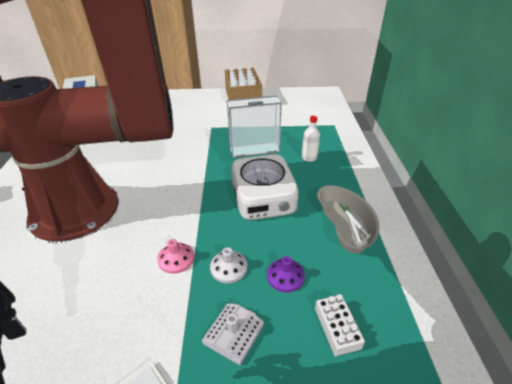

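Top view: the grey round rotor is at (306,230), the strip rotor at (362,226), pink at (295,275), purple at (315,186), and the spindle at (213,197) with the open lid to its left (+y). Rotation is rpy, so I'll fix the helper.

```bash
sed -i 's/np.array(p\["rotation"\])/Rm(p)/g' h.py
cat >> h.py <<'E'
from scipy.spatial.transform import Rotation as R
def Rm(p): return R.from_euler("xyz",p["rotation"]).as_matrix()
Z={"hub_top":.064,"spindle_top":.12,"spindle_seat":.05,"lid_hinge":.0885,"lid_edge":.25}
def find(p,labels,n=3):
    for l in labels:
        for q in finder.landmark_of(p,l)[:n]: print(l,round(q["conf"],2),np.round(q["position"],1),atz(p,q["position"],Z.get(l,0)))
np.set_printoptions(precision=4,suppress=True)
E
python3 - <<'E'
from h import *
for n in ["top","side"]:
    p=viewer.camera(n); print(n)
    find(p,["rotor","hub_top","strip_rotor","centrifuge","spindle_top","spindle_seat","lid_hinge","lid_edge"],4)
    if n=="top":
        C=cloud(p); np.save("c.npy",C)
        # hub / spindle pts
        for nm,u,v,lo,hi in [("hub",306,230,.05,.075),("spin",213,197,.09,.13),("body",213,197,.08,.09)]:
            r=12 if nm=="hub" else (8 if nm=="spin" else 60)
            s=C[v-r:v+r+1,u-r:u+r+1].reshape(-1,3); s=s[(s[:,2]>lo)&(s[:,2]<hi)]
            print(nm,len(s),s.mean(0) if len(s) else "", s.min(0) if len(s) else "", s.max(0) if len(s) else "")
E
```

```text
top
rotor 0.75 [313.9 186.2] [ 0.6012 -0.2559  0.    ]
rotor 0.71 [304.2 231.4] [ 0.4593 -0.2232  0.    ]
rotor 0.65 [293.5 275.7] [ 0.3235 -0.1883  0.    ]
rotor 0.16 [212.5 194.1] [0.5773 0.0635 0.    ]
hub_top 0.95 [308.9 231.5] [ 0.4554 -0.2316  0.064 ]
hub_top 0.68 [296.3 271.9] [ 0.3368 -0.1926  0.064 ]
hub_top 0.56 [318.8 179.4] [ 0.6124 -0.2642  0.064 ]
strip_rotor 0.58 [362.4 226.3] [ 0.4746 -0.404   0.    ]
centrifuge 0.58 [215.2 199.7] [0.5595 0.0548 0.    ]
centrifuge 0.58 [212.2 200.8] [0.556  0.0642 0.    ]
spindle_top 0.58 [210.  197.8] [0.5507 0.0585 0.12  ]
spindle_seat 0.92 [212.1 198.5] [0.5572 0.0595 0.05  ]
lid_hinge 0.91 [182.7 203.2] [0.5387 0.1427 0.0885]
lid_edge 0.74 [151.5 199.3] [0.5311 0.1991 0.25  ]
hub 47 [ 0.4617 -0.2252  0.0632] [ 0.4508 -0.2378  0.0556] [ 0.4722 -0.2138  0.0689]
spin 12 [0.5569 0.0547 0.1123] [0.5537 0.0504 0.0905] [0.5625 0.0591 0.1247]
body 2118 [0.5599 0.0444 0.0852] [ 0.4654 -0.0627  0.08  ] [0.739  0.2341 0.09  ]
side
rotor 0.69 [227.3 267. ] [ 0.457  -0.2257  0.    ]
rotor 0.63 [174.3 260.3] [ 0.322  -0.1996  0.    ]
rotor 0.61 [286.6 273.7] [ 0.6027 -0.2514  0.    ]
hub_top 0.69 [287.2 261.2] [ 0.5995 -0.2639  0.064 ]
hub_top 0.65 [171.7 238.6] [ 0.3232 -0.184   0.064 ]
hub_top 0.57 [225.8 246.2] [ 0.4567 -0.2134  0.064 ]
strip_rotor 0.73 [233.6 334.4] [ 0.4757 -0.401   0.    ]
centrifuge 0.72 [264.4 193.5] [0.5638 0.0524 0.    ]
spindle_top 0.94 [261.5 159. ] [0.5548 0.0679 0.12  ]
spindle_top 0.55 [231.3 333.4] [ 0.4782 -0.4619  0.12  ]
spindle_seat 0.95 [262.4 183.4] [0.5567 0.0407 0.05  ]
lid_hinge 0.75 [335.7 326.6] [ 0.6714 -0.4394  0.0885]
lid_hinge 0.63 [254.5 156.2] [0.5358 0.1291 0.0885]
lid_edge 0.9 [254.3 100.6] [0.5379 0.1813 0.25  ]
```

Emit:
{"name": "servo_tool", "arguments": {"steps": [[50,-32,0,0,0,0,85],[50,-33,0,0,0,0,85],[50,-33,0,0,0,0,85],[50,-32,0,0,0,0,85],[50,-33,0,0,0,0,85]]}}

```text
t: 1.78
position: [0.3881, -0.3203, 0.2315]
tcp_rot: [3.141, -0.0, 0.357]
contact_force: [1.4, -1.3, -0.0]
grip_width: 0.085
grip_force: 0.0
```

Emit:
{"name": "servo_tool", "arguments": {"steps": [[50,-32,0,0,0,0,85],[50,-33,0,0,0,0,85],[0,0,0,0,0,-10.6,85],[0,0,0,0,0,-10.6,85],[0,0,0,0,0,-10.6,85]]}}

```text
t: 2.4
position: [0.4583, -0.2256, 0.2314]
tcp_rot: [3.141, 0.0, 0.92]
contact_force: [-0.2, 0.1, 0.8]
grip_width: 0.0854
grip_force: 0.0
```

Emit:
{"name": "servo_tool", "arguments": {"steps": [[0,0,0,0,0,-10.6,85],[0,0,0,0,0,-10.6,85],[0,0,0,0,0,-10.6,85],[0,0,0,0,0,-10.6,85],[0,0,0,0,0,-10.6,85]]}}

```text
t: 3.02
position: [0.4581, -0.2259, 0.2314]
tcp_rot: [3.142, 0.0, 1.844]
contact_force: [0.5, 0.1, 0.2]
grip_width: 0.085
grip_force: 0.0
```

Emit:
{"name": "servo_tool", "arguments": {"steps": [[0,0,0,0,0,-10.6,85],[0,0,0,0,0,-10.6,85],[0,0,0,0,0,-10.6,85],[0,0,0,0,0,-10.6,85],[0,0,0,0,0,-10.6,85]]}}

```text
t: 3.65
position: [0.4581, -0.2259, 0.2314]
tcp_rot: [-3.141, 0.0, 2.769]
contact_force: [0.2, 1.2, -0.5]
grip_width: 0.0851
grip_force: 0.0
```

Emit:
{"name": "servo_tool", "arguments": {"steps": [[0,0,0,0,0,-10.6,85],[0,0,0,0,0,-10.6,85],[0,0,0,0,0,0,85]]}}

```text
t: 4.03
position: [0.4581, -0.2259, 0.2314]
tcp_rot: [-3.141, 0.0, 3.132]
contact_force: [-0.3, -0.3, -0.1]
grip_width: 0.0852
grip_force: 0.0
```

Run:
```python
from h import *
o=telemetry.get_obs(); print(o["t"],o["position"],o["tcp_rot"],o["joint_positions"])
p=viewer.camera("wrist"); np.savez("w1.npz",**{k:p[k] for k in p}); cv2.imwrite("pics/w1.png",cv2.resize(p["color"],None,fx=1.5,fy=1.5,interpolation=cv2.INTER_CUBIC))
find(p,["rotor","hub_top"],4)
C=cloud(p); q=C.reshape(-1,3); s=q[(q[:,2]>.058)&(q[:,2]<.07)&(np.hypot(q[:,0]-.46,q[:,1]+.225)<.05)]; print(len(s),s.mean(0),s.min(0),s.max(0))
```

```text
4.025 [ 0.4581 -0.2259  0.2314] [-3.1414  0.0001  3.1316] [-0.7146 -0.1686 -0.1699  1.5693 -0.0001 -0.7046]
rotor 0.73 [281.9  49.4] [ 0.3254 -0.1968  0.    ]
rotor 0.67 [258.6 165.9] [ 0.4575 -0.2241  0.    ]
hub_top 0.92 [255.4 174.1] [ 0.4544 -0.2277  0.064 ]
hub_top 0.71 [230.4 297. ] [ 0.6    -0.2584  0.064 ]
hub_top 0.69 [286.1  36.4] [ 0.3253 -0.1979  0.064 ]
371 [ 0.459  -0.2281  0.0649] [ 0.4469 -0.2407  0.0582] [ 0.4714 -0.2157  0.0675]
```

View pics/w1.png

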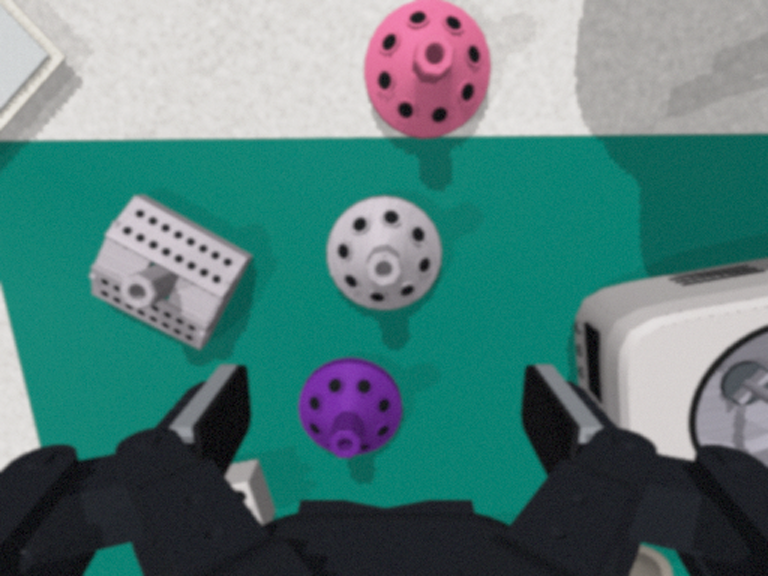

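Wrist view: the grey rotor is in the middle at (384,255) of the enlarged picture, pink above, purple below, strip rotor left. I'll go lower to read the flats.

Emit:
{"name": "servo_tool", "arguments": {"steps": [[0,0,40,0,0,0,85],[0,0,40,0,0,0,85],[0,0,0,0,0,0,85],[0,0,0,0,0,0,85]]}}

```text
t: 4.68
position: [0.4586, -0.2263, 0.1529]
tcp_rot: [-3.141, 0.001, 3.132]
contact_force: [0.3, -0.1, 0.7]
grip_width: 0.0854
grip_force: 0.0
```

Run:
```python
from h import *
o=telemetry.get_obs(); print(o["position"])
p=viewer.camera("wrist"); find(p,["rotor","hub_top"],2)
C=cloud(p); q=C.reshape(-1,3)
s=q[(q[:,2]>.060)&(q[:,2]<.069)&(np.hypot(q[:,0]-.458,q[:,1]+.226)<.02)]; print(len(s),s.mean(0),s.min(0),s.max(0))
r=q[(q[:,2]>.007)&(q[:,2]<.033)&(np.hypot(q[:,0]-.458,q[:,1]+.226)<.055)]
(cx,cy),rad=cv2.minEnclosingCircle((r[:,:2]*1000).astype(np.float32)); print("rim",cx,cy,rad)
# ortho hub top, 0.1mm? 0.2mm/px, x up, y left
def ortho(z,c,half,res):
    n=int(2*half/res); g=(np.arange(n)-n/2)*res
    X=np.stack(np.meshgrid(c[0]-g,c[1]-g,indexing="ij"),-1) # row->-x, col->-y
    P=np.concatenate([X,np.full(X.shape[:2]+(1,),z)],-1)
    cc=(P-p["origin"])@Rm(p);K=p["intrinsics"]
    u=K[0,2]+K[0,0]*cc[...,0]/-cc[...,2]; v=K[1,2]-K[1,1]*cc[...,1]/-cc[...,2]
    return cv2.remap(p["color"],u.astype(np.float32),v.astype(np.float32),cv2.INTER_CUBIC)
c=s.mean(0)
A=ortho(.064,c,.02,.0001); B=ortho(.022,c,.05,.00025)
cv2.imwrite("pics/w2.png",np.hstack([A,B]))
# holes: dark blobs in B
g=cv2.cvtColor(B,cv2.COLOR_BGR2GRAY); hsv=cv2.cvtColor(B,cv2.COLOR_BGR2HSV)
m=((g<70)).astype(np.uint8); n,l,st,ce=cv2.connectedComponentsWithStats(m)
for i in range(1,n):
    if 100<st[i,4]<6000:
        dx,dy=(200-ce[i,1])*.25,(200-ce[i,0])*.25; print(st[i,4],round(dx,1),round(dy,1),round(np.hypot(dx,dy),1),round(np.degrees(np.arctan2(dy,dx))%45,1))
```

```text
[ 0.4586 -0.2263  0.1529]
rotor 0.97 [228.2 306.5] [ 0.6031 -0.2603  0.    ]
rotor 0.75 [292.2  28.5] [ 0.3227 -0.1945  0.    ]
hub_top 0.84 [257.9 200.2] [ 0.4596 -0.2258  0.064 ]
hub_top 0.82 [300.5   8.4] [ 0.3249 -0.1959  0.064 ]
630 [ 0.4589 -0.228   0.0649] [ 0.4471 -0.2407  0.06  ] [ 0.4718 -0.2153  0.0676]
rim 459.5671081542969 -228.09066772460938 45.8647575378418
748 33.4 -5.4 33.9 35.8
790 28.3 18.6 33.9 33.2
718 20.1 -26.2 33.0 37.5
885 7.5 32.0 32.9 31.8
819 -4.1 -31.5 31.7 37.6
990 -16.7 26.8 31.6 31.8
955 -24.8 -18.1 30.7 36.1
987 -30.1 6.0 30.7 33.6
```

View pics/w2.png

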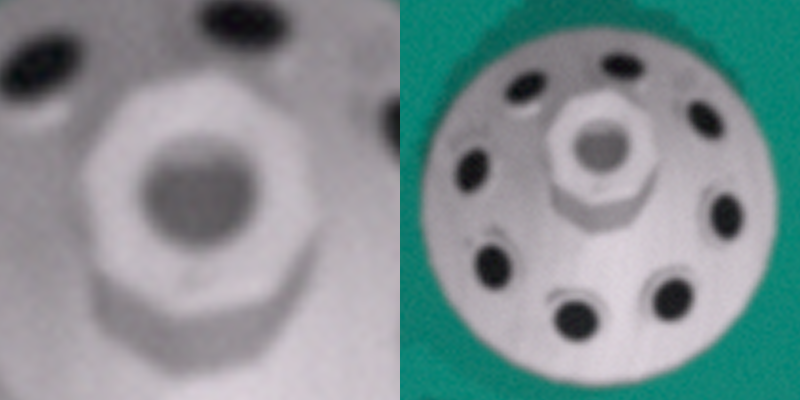

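Run:
```python
import cv2,numpy as np
A=cv2.imread("pics/w2.png",0)[:,:400]
g=cv2.GaussianBlur(A,(0,0),3).astype(float)
for cyx in [(195,201)]:
  out=[]
  for t in range(0,360,5):
    a=np.radians(t); r=np.arange(85,145,1.)  # direction: x up, y left
    rr=cyx[0]-r*np.cos(a); cc=cyx[1]-r*np.sin(a)
    v=cv2.remap(g.astype(np.float32),cc.astype(np.float32)[None],rr.astype(np.float32)[None],1)[0]
    d=np.gradient(v); out.append(r[d.argmin()])
  out=np.array(out); print(out.reshape(-1,9))
  t=np.radians(np.arange(0,360,5))
  for k in (1,2,8): c=(np.clip(out,110,135)*np.exp(-1j*k*t)).mean(); print(k,abs(c),np.degrees(np.angle(c))*1/k)
  # octagon fit by template
  best=[]
  for ph in range(0,45):
    err=[]
    w=12e1/np.cos((t-np.radians(ph)+np.pi/8)%(np.pi/4)-np.pi/8)
    best.append(np.median(abs(out-w)))
  print(np.round(best,1))
  gx=cv2.Sobel(g,cv2.CV_64F,1,0);gy=cv2.Sobel(g,cv2.CV_64F,0,1)
  yy,xx=np.mgrid[0:400,0:400]; rad=np.hypot(yy-cyx[0],xx-cyx[1]); m=(rad>108)&(rad<132)
  ang=np.arctan2(gx,gy); c=(np.hypot(gx,gy)[m]**2*np.exp(8j*ang[m])).sum(); print("flat phase",np.degrees(np.angle(c))/8%45,abs(c)/(np.hypot(gx,gy)[m]**2).sum())
```

```text
[[117. 115. 120. 120. 118. 121. 122. 120. 123.]
 [121. 116. 118. 111. 115. 116. 118. 121. 112.]
 [109. 112. 112. 111. 109. 113. 113. 125. 124.]
 [123. 117. 115. 111. 122. 124. 122. 121. 119.]
 [115. 115. 118. 118. 117. 117. 122. 123. 122.]
 [117. 116. 109. 111. 113. 111. 118. 111. 113.]
 [110. 105. 101. 108. 110. 105. 118. 119. 114.]
 [113. 113. 111. 111. 113. 116. 144. 144. 126.]]
1 0.7862281488856903 -74.41315715911465
2 2.136578861850615 -4.422786298593833
8 2.021305552349272 10.557309226198823
[6.8 6.9 7.5 7.8 7.5 7.3 7.3 7.7 7.6 7.6 7.6 7.7 8.  7.5 7.2 7.  7.2 7.2
 7.2 7.3 7.3 7.7 7.9 8.  7.6 7.5 7.7 7.9 8.2 8.4 8.4 8.5 8.2 8.2 8.5 8.
 7.8 8.  7.6 7.5 7.3 7.2 7.3 7.3 6.9]
flat phase 11.964957548025993 0.4460182984136252
```

Hub centre is (0.459,-0.228) and the rim circle agrees (radius 45.9 mm). Flats lie at 12° mod 45°. I'm aligning and descending.

Emit:
{"name": "servo_tool", "arguments": {"steps": [[-0.5,-1.7,0,0,0,-10.6,85],[0,0,30,0,0,-2.1,85],[0,0,40,0,0,0,85],[0,0,40,0,0,0,85],[0,0,5,0,0,0,60]]}}

```text
t: 5.45
position: [0.4575, -0.2266, 0.0347]
tcp_rot: [3.139, -0.002, -2.929]
contact_force: [0.4, -0.2, 0.6]
grip_width: 0.0695
grip_force: 0.0
```

Emit:
{"name": "servo_tool", "arguments": {"newtons": 30, "steps": [[0,0,0,0,0,0,40],[0,0,0,0,0,0,30],[0,0,0,0,0,0,20],[0,0,0,0,0,0,15],[0,0,0,0,0,0,15]]}}

```text
t: 6.08
position: [0.4597, -0.2286, 0.0384]
tcp_rot: [-3.139, 0.002, -2.929]
contact_force: [-0.9, 0.6, 7.1]
grip_width: 0.0232
grip_force: 30.5
```

Emit:
{"name": "servo_tool", "arguments": {"newtons": 60, "steps": [[0,0,0,0,0,0,15],[0,0,0,0,0,0,15],[0,0,0,0,0,0,15]]}}

```text
t: 6.45
position: [0.4598, -0.2287, 0.0385]
tcp_rot: [-3.139, 0.002, -2.929]
contact_force: [-0.4, -0.0, 6.8]
grip_width: 0.023
grip_force: 59.1
```

Emit:
{"name": "servo_tool", "arguments": {"steps": [[0,0,-15,0,0,0,15],[0,0,-30,0,0,0,15],[0,0,-35,0,0,0,15],[0,0,-35,0,0,0,15],[0,0,-30,0,0,0,15]]}}

```text
t: 7.08
position: [0.4587, -0.2277, 0.1838]
tcp_rot: [-3.14, 0.001, -2.929]
contact_force: [-0.1, -0.5, -1.2]
grip_width: 0.0223
grip_force: 59.3
```

Emit:
{"name": "servo_tool", "arguments": {"steps": [[-5,25,0,0,0,0,15],[-9,40,0,0,0,0,15],[-9,40,0,0,0,0,15],[-8,35,0,0,0,0,15],[0,0,0,0,0,0,15]]}}

```text
t: 7.7
position: [0.4593, -0.0823, 0.1824]
tcp_rot: [-3.141, 0.001, -2.926]
contact_force: [0.4, 0.1, -1.9]
grip_width: 0.0229
grip_force: 59.7
```

Run:
```python
from h import *
o=telemetry.get_obs(); print(o["position"],o["tcp_rot"],o["contact_force"],o["moment"])
ims=[]
def ortho(p,z,c,half,res):
    n=int(2*half/res); g=(np.arange(n)-n/2)*res
    X=np.stack(np.meshgrid(c[0]-g,c[1]-g,indexing="ij"),-1)
    P=np.concatenate([X,np.full(X.shape[:2]+(1,),z)],-1)
    cc=(P-p["origin"])@Rm(p);K=p["intrinsics"]
    u=K[0,2]+K[0,0]*cc[...,0]/-cc[...,2]; v=K[1,2]-K[1,1]*cc[...,1]/-cc[...,2]
    return cv2.remap(p["color"],u.astype(np.float32),v.astype(np.float32),cv2.INTER_CUBIC)
c=(.5568,.056)
for n in ["wrist","side","top"]:
    p=viewer.camera(n); print(n); find(p,["spindle_top","spindle_seat","lid_edge","lid_hinge","centrifuge"],2)
    if n=="wrist": ims.append(cv2.resize(p["color"],(400,300)))
    ims.append(cv2.resize(ortho(p,.058,c,.04,.0002),(300,300)))
    C=cloud(p).reshape(-1,3)
    s=C[(C[:,2]>.085)&(C[:,2]<.125)&(np.hypot(C[:,0]-c[0],C[:,1]-c[1])<.02)]; print("shaft",len(s),s.mean(0) if len(s) else "")
    s=C[(C[:,2]>.08)&(C[:,2]<.09)&(abs(C[:,0]-c[0])<.12)&(C[:,1]<.17)&(C[:,1]>-.075)]; print("deck",len(s)); np.save(f"deck_{n}.npy",s)
    ims[-1]=cv2.putText(ims[-1],n,(5,15),0,.5,(0,0,255))
W=np.zeros((600,700,3),np.uint8); W[:300,:400]=ims[0]; W[:300,400:]=ims[1]; W[300:,:300]=ims[2]; W[300:,300:600]=ims[3]
cv2.imwrite("pics/s1.png",W)
```

```text
[ 0.4593 -0.0823  0.1824] [-3.1413  0.0008 -2.9256] [ 0.4074  0.1107 -1.9473] [-0.0176  0.0432  0.0033]
wrist
spindle_top 0.61 [395.6 356.1] [0.5586 0.056  0.12  ]
lid_hinge 0.85 [476.8 333.5] [0.5438 0.1441 0.0885]
centrifuge 0.67 [353.1 276. ] [0.5555 0.0564 0.    ]
shaft 55 [0.5525 0.053  0.0973]
deck 7813
side
spindle_top 0.8 [261.7 159.5] [0.5553 0.0653 0.12  ]
spindle_seat 0.78 [261.3 183.4] [0.5534 0.0409 0.05  ]
lid_edge 0.62 [253.4  98.6] [0.5356 0.1948 0.25  ]
lid_hinge 0.77 [256.7 154.4] [0.543  0.1389 0.0885]
centrifuge 0.57 [261.4 192.3] [0.5547 0.0585 0.    ]
shaft 30 [0.5557 0.0505 0.1042]
deck 1436
top
spindle_seat 0.72 [212.5 201.9] [0.5467 0.0582 0.05  ]
lid_edge 0.73 [151.1 196.4] [0.5388 0.2003 0.25  ]
lid_hinge 0.65 [182.1 202.7] [0.5402 0.1445 0.0885]
lid_hinge 0.54 [358.5 225.7] [ 0.4707 -0.3745  0.0885]
centrifuge 0.65 [215.6 198.6] [0.5629 0.0536 0.    ]
shaft 12 [0.5571 0.0552 0.1102]
deck 1369
```

View pics/s1.png

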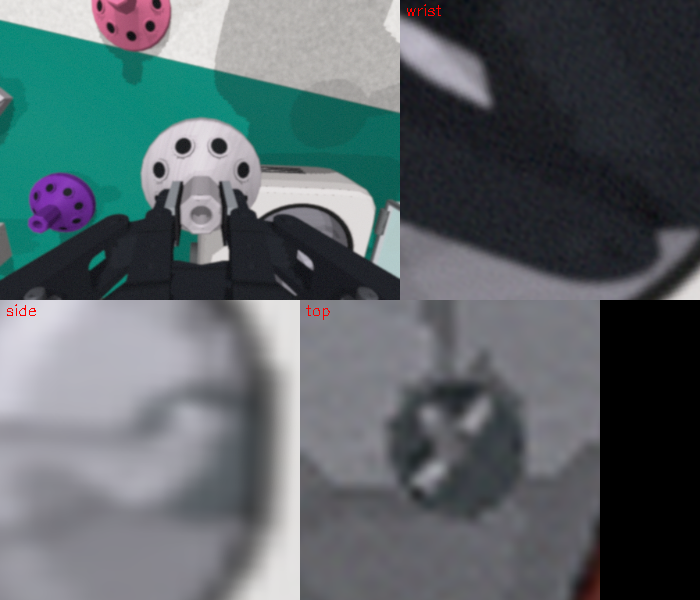

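Top-view rectified crop shows the bar with ends at (478,410) and (428,475), about -38° in the world. The finger hides the spindle from the wrist camera, so I'm shifting for a closer look.

Emit:
{"name": "servo_tool", "arguments": {"steps": [[-30,-6,0,0,0,0,15],[-40,-9,0,0,0,0,15],[-40,-9,0,0,0,0,15],[-30,-6,0,0,0,0,15],[0,0,0,0,0,0,15]]}}

```text
t: 9.22
position: [0.6036, -0.0838, 0.1802]
tcp_rot: [3.141, -0.001, -2.928]
contact_force: [-0.7, 0.2, -2.6]
grip_width: 0.0227
grip_force: 59.7
```

```bash
cat >> h.py <<'E'
def ortho(p,z,c,half,res):
    n=int(2*half/res); g=(np.arange(n)-n/2)*res
    X=np.stack(np.meshgrid(c[0]-g,c[1]-g,indexing="ij"),-1)
    P=np.concatenate([X,np.full(X.shape[:2]+(1,),z)],-1)
    cc=(P-p["origin"])@Rm(p);K=p["intrinsics"]
    u=K[0,2]+K[0,0]*cc[...,0]/-cc[...,2]; v=K[1,2]-K[1,1]*cc[...,1]/-cc[...,2]
    return cv2.remap(p["color"],u.astype(np.float32),v.astype(np.float32),cv2.INTER_CUBIC)
E
python3 - <<'E'
from h import *
o=telemetry.get_obs(); print(o["position"],o["tcp_rot"])
p=viewer.camera("wrist"); find(p,["spindle_top","spindle_seat","lid_hinge","centrifuge"],2)
C=cloud(p).reshape(-1,3); c=(.557,.055)
for lo in np.arange(.06,.125,.01):
    s=C[(C[:,2]>lo)&(C[:,2]<lo+.01)&(np.hypot(C[:,0]-c[0],C[:,1]-c[1])<.02)]; print(round(lo,3),len(s),s.mean(0) if len(s) else "")
W=np.zeros((400,800,3),np.uint8); W[:300,:400]=cv2.resize(p["color"],(400,300)); W[:,400:]=ortho(p,.058,c,.04,.0002)
cv2.imwrite("pics/s2.png",W)
E
```

```text
[ 0.6036 -0.0838  0.1802] [ 3.141 -0.001 -2.928]
spindle_top 0.6 [468.1 185.6] [0.555 0.054 0.12 ]
spindle_seat 0.7 [416.  167.8] [0.5559 0.0535 0.05  ]
spindle_seat 0.42 [394.1 155.5] [0.5494 0.0304 0.05  ]
0.06 92 [0.5565 0.0502 0.0636]
0.07 77 [0.5559 0.0495 0.0751]
0.08 82 [0.5562 0.0496 0.0852]
0.09 95 [0.556  0.0496 0.095 ]
0.1 110 [0.556  0.0494 0.1051]
0.11 156 [0.5562 0.0503 0.1156]
0.12 48 [0.5565 0.0525 0.1213]
```

View pics/s2.png

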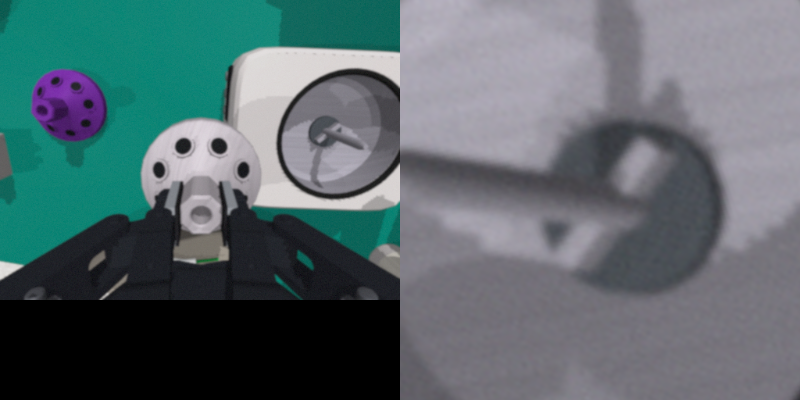

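Run:
```python
from h import *
from scipy.optimize import least_squares
o=telemetry.get_obs(); t=o["position"]; print(t)
p=viewer.camera("wrist"); C=cloud(p); q=C.reshape(-1,3); c=(.556,.0535)
s=q[(q[:,2]>.065)&(q[:,2]<.112)&(np.hypot(q[:,0]-c[0],q[:,1]-c[1])<.015)]
f=least_squares(lambda a:np.hypot(s[:,0]-a[0]-a[2]*(s[:,2]-.09),s[:,1]-a[1]-a[3]*(s[:,2]-.09))-.0045,[*c,0,0],loss="soft_l1",f_scale=.001); print("shaft",f.x,np.median(abs(f.fun)))
tp=q[(q[:,2]>.119)&(q[:,2]<.125)&(np.hypot(q[:,0]-c[0],q[:,1]-c[1])<.008)];print("top",len(tp),tp.mean(0))
# silhouette: shaft centreline triangulated with side cam is skipped; held rotor:
u=q[(np.hypot(q[:,0]-t[0],q[:,1]-t[1])<.06)&(q[:,2]>t[2]-.045)&(q[:,2]<t[2]+.04)]
hub=u[(u[:,2]>u[:,2].max()-.006)&(np.hypot(u[:,0]-t[0],u[:,1]-t[1])<.016)]; print("hubtop",len(hub),hub.mean(0),u[:,2].max())
rim=q[(np.hypot(q[:,0]-t[0],q[:,1]-t[1])<.06)&(q[:,2]>t[2]-.038)&(q[:,2]<t[2]-.006)]
ang=np.degrees(np.arctan2(rim[:,1]-t[1],rim[:,0]-t[0]))//5; rad=np.hypot(rim[:,0]-t[0],rim[:,1]-t[1])
b=np.array([rim[ang==k][rad[ang==k].argmax()] for k in np.unique(ang) if (ang==k).sum()>30])
b=b[abs(np.hypot(b[:,0]-t[0],b[:,1]-t[1])-.046)<.005]
f=least_squares(lambda a:np.hypot(b[:,0]-a[0],b[:,1]-a[1])-.046,t[:2],loss="soft_l1",f_scale=.001);print("rim centre",f.x,len(b),np.median(abs(f.fun)))
# bar angle via gradient in ortho
A=cv2.GaussianBlur(cv2.cvtColor(ortho(p,.058,c,.02,.0001),cv2.COLOR_BGR2GRAY),(0,0),3).astype(float)
gx=cv2.Sobel(A,cv2.CV_64F,1,0);gy=cv2.Sobel(A,cv2.CV_64F,0,1); yy,xx=np.mgrid[0:400,0:400]
m=(np.hypot(yy-200,xx-200)<150); dirn=np.degrees(np.arctan2(-gx,-gy))%180  # gradient dir in world (x up,y left)
h=np.histogram(dirn[m],36,(0,180),weights=(gx**2+gy**2)[m])[0]; print(np.round(h/h.sum(),3))
```

```text
[ 0.602  -0.0839  0.1816]
shaft [0.5565 0.053  0.0022 0.0021] 0.00020182279279671493
top 64 [0.5564 0.0519 0.121 ]
hubtop 539 [ 0.6012 -0.0841  0.22  ] 0.22160049983690497
rim centre [ 0.6024 -0.0841] 47 0.00025861572904486985
[0.064 0.014 0.013 0.016 0.015 0.033 0.025 0.014 0.004 0.132 0.093 0.113
 0.073 0.028 0.023 0.013 0.01  0.004 0.026 0.013 0.017 0.019 0.012 0.03
 0.017 0.01  0.006 0.019 0.007 0.015 0.028 0.015 0.023 0.018 0.034 0.005]
```

Emit:
{"name": "servo_tool", "arguments": {"steps": [[3,28,0,0,0,0,15],[4,40,0,0,0,0,15],[4,40,0,0,0,0,15],[4.4,35.5,0,0,0,0,15],[0,0,0,0,0,4.6,15]]}}

```text
t: 10.15
position: [0.556, 0.0552, 0.1819]
tcp_rot: [3.141, 0.001, -3.008]
contact_force: [1.1, -0.4, -1.6]
grip_width: 0.0226
grip_force: 59.9
```

Emit:
{"name": "servo_tool", "arguments": {"steps": [[0,0,0,0,0,0,15],[0,0,0,0,0,0,15]]}}

```text
t: 10.4
position: [0.5571, 0.0526, 0.1815]
tcp_rot: [-3.141, 0.0, -3.008]
contact_force: [-0.1, -0.0, -1.7]
grip_width: 0.0226
grip_force: 59.9
```

Run:
```python
from h import *
o=telemetry.get_obs(); t=o["position"]; print(t,o["tcp_rot"],o["contact_force"],o["joint_positions"])
for n in ["wrist","top"]:
    p=viewer.camera(n); q=cloud(p).reshape(-1,3); r=np.hypot(q[:,0]-t[0],q[:,1]-t[1])
    for a,b in [(.0,.006),(.007,.011),(.02,.024),(.028,.032),(.036,.04),(.042,.045)]:
        s=q[(r>a)&(r<b)&(q[:,2]>.1)&(q[:,2]<.24)]
        if len(s): print(n,a,len(s),np.percentile(s[:,2]-t[2],[5,25,50,75,95]))
    m=q[(q[:,2]>.15)&(q[:,1]>.1)&(q[:,1]<.3)&(abs(q[:,0]-.55)<.1)]; print("lid",len(m),m.min(0) if len(m) else "")
```

```text
[0.5571 0.0526 0.1815] [-3.1413  0.0004 -3.0079] [-0.0612 -0.0239 -1.6734] [-0.1395 -0.024  -0.1243  1.4701 -0.0002 -0.2731]
wrist 0.0 251 [0.0105 0.0159 0.0212 0.0254 0.0266]
wrist 0.007 1122 [0.0259 0.0265 0.0269 0.0273 0.0278]
wrist 0.02 2379 [-0.0105 -0.0091  0.0177  0.0473  0.0565]
wrist 0.028 2520 [-0.0154 -0.0139 -0.0119  0.0553  0.0571]
wrist 0.036 2791 [-0.0214 -0.0202 -0.0185  0.0545  0.0583]
wrist 0.042 2051 [-0.0251 -0.024  -0.0233 -0.022   0.0572]
lid 8507 [0.4628 0.1    0.15  ]
top 0.02 21 [-0.0163 -0.0135 -0.0111 -0.01   -0.0074]
top 0.028 31 [-0.0223 -0.0197 -0.0165 -0.0137  0.0178]
top 0.036 43 [-0.0308 -0.0265 -0.0224 -0.0197 -0.0172]
top 0.042 31 [-0.0347 -0.0293 -0.0264 -0.0251 -0.0217]
lid 407 [0.4501 0.1    0.2474]
```

Emit:
{"name": "servo_tool", "arguments": {"steps": [[0.6,0.4,15,0,0,0,15],[0,0,7,0,0,0,15],[0,0,4,0,0,0,15],[0,0,4,0,0,0,15],[0,0,0,0,0,0,15]]}}

```text
t: 11.12
position: [0.5564, 0.0534, 0.1511]
tcp_rot: [3.142, -0.0, -3.009]
contact_force: [-0.9, 0.6, -2.8]
grip_width: 0.0229
grip_force: 59.8
```

```bash
python3 -c "
from h import *
o=telemetry.get_obs(); print(o['position'],o['tcp_rot'],o['contact_force'],o['moment'])"
```

```text
[0.5564 0.0534 0.1511] [ 3.1416 -0.0002 -3.0089] [-0.9261  0.6104 -2.8279] [ 0.0245  0.0092 -0.0051]
```

Underside is at about z = 0.113, around the tip with no contact. Continuing.

Emit:
{"name": "servo_tool", "arguments": {"steps": [[0,0,5,0,0,0,15],[0,0,8,0,0,0,15],[0,0,8,0,0,0,15],[0,0,0,0,0,0,15]]}}

```text
t: 11.62
position: [0.5558, 0.0534, 0.1292]
tcp_rot: [3.141, -0.002, -3.009]
contact_force: [-0.4, 0.5, -2.7]
grip_width: 0.0228
grip_force: 59.8
```

Emit:
{"name": "servo_tool", "arguments": {"steps": [[0,0,10,0,0,0,15],[0,0,10,0,0,0,15],[0,0,8,0,0,0,15],[0,0,2,0,0,0,15],[0,0,0,0,0,0,15]]}}

```text
t: 12.25
position: [0.5565, 0.0533, 0.1002]
tcp_rot: [-3.142, -0.0, -3.009]
contact_force: [0.1, 0.5, -2.3]
grip_width: 0.0226
grip_force: 59.9
```

Emit:
{"name": "servo_tool", "arguments": {"steps": [[0,0,2,0,0,0,15],[0,0,2,0,0,0,15],[0,0,1,0,0,0,15],[0,0,0,0,0,0,15]]}}

```text
t: 12.75
position: [0.5569, 0.0534, 0.0964]
tcp_rot: [-3.141, 0.001, -3.009]
contact_force: [-3.9, -0.8, 5.9]
grip_width: 0.0225
grip_force: 61.0
```

Emit:
{"name": "servo_tool", "arguments": {"steps": [[0,0,1,0,0,0,15],[0,0,1,0,0,0,15],[0,0,0,0,0,0,15]]}}

```text
t: 13.12
position: [0.5573, 0.0534, 0.0962]
tcp_rot: [-3.141, 0.003, -3.009]
contact_force: [-7.5, 2.0, 17.6]
grip_width: 0.0229
grip_force: 62.5
```

Blocked on the bar at TCP z = 0.096. The slots must be the other 45° set, so I'll lift clear, turn +40.5° and lower.

Emit:
{"name": "servo_tool", "arguments": {"steps": [[0,0,-4,0,0,0,15],[0,0,0,0,0,-10.5,15],[0,0,0,0,0,-10,15],[0,0,0,0,0,-10,15],[0,0,0,0,0,-10,15]]}}

```text
t: 13.75
position: [0.5564, 0.0534, 0.097]
tcp_rot: [3.141, -0.0, -2.296]
contact_force: [-0.0, 0.4, -1.9]
grip_width: 0.0225
grip_force: 59.9
```

Emit:
{"name": "servo_tool", "arguments": {"steps": [[0,0,0,0,0,0,15],[0,0,2,0,0,0,15],[0,0,2,0,0,0,15],[0,0,1,0,0,0,15],[0,0,0,0,0,0,15]]}}

```text
t: 14.38
position: [0.5564, 0.0534, 0.0921]
tcp_rot: [3.141, -0.0, -2.303]
contact_force: [-0.7, 0.2, -2.1]
grip_width: 0.0229
grip_force: 59.9
```

It passed the bar height freely. Lowering to the shoulder.

Emit:
{"name": "servo_tool", "arguments": {"steps": [[0,0,1.5,0,0,0,15],[0,0,1,0,0,0,15],[0,0,0.5,0,0,0,15],[0,0,0,0,0,0,15]]}}

```text
t: 14.88
position: [0.5565, 0.0534, 0.0892]
tcp_rot: [-3.142, -0.0, -2.302]
contact_force: [-0.5, 0.5, -1.8]
grip_width: 0.0229
grip_force: 59.9
```

Emit:
{"name": "servo_tool", "arguments": {"steps": [[0,0,1,0,0,0,15],[0,0,0.5,0,0,0,15],[0,0,0,0,0,0,15]]}}

```text
t: 15.25
position: [0.5567, 0.0533, 0.0885]
tcp_rot: [-3.141, 0.0, -2.302]
contact_force: [-2.9, 0.8, 4.9]
grip_width: 0.0228
grip_force: 60.8
```

Seated: 7.7 mm below the blocked height, as it should be. Releasing and rising.

Emit:
{"name": "servo_tool", "arguments": {"steps": [[0,0,-1.5,0,0,0,15],[0,0,0,0,0,0,30],[0,0,0,0,0,0,45],[0,0,0,0,0,0,50],[0,0,0,0,0,0,50]]}}

```text
t: 15.88
position: [0.5565, 0.0533, 0.0893]
tcp_rot: [-3.141, -0.0, -2.302]
contact_force: [-0.4, -0.2, -0.2]
grip_width: 0.05
grip_force: 0.0
```

Emit:
{"name": "servo_tool", "arguments": {"steps": [[0,0,-10,0,0,0,50],[0,0,-30,0,0,0,50],[0,0,-50,0,0,0,50],[0,0,-55,0,0,0,50],[0,0,-55,0,0,0,50]]}}

```text
t: 16.5
position: [0.5562, 0.0534, 0.2919]
tcp_rot: [-3.141, 0.0, -2.302]
contact_force: [0.6, -0.4, 0.2]
grip_width: 0.0502
grip_force: 0.0
```

Emit:
{"name": "servo_tool", "arguments": {"steps": [[0,0,0,0,0,9.6,0],[0,0,0,0,0,9.6,0],[0,0,0,0,0,9.6,0],[0,0,0,0,0,9.6,0],[0,0,0,0,0,0,0]]}}

```text
t: 17.12
position: [0.5565, 0.0534, 0.29]
tcp_rot: [-3.141, 0.001, -2.971]
contact_force: [0.4, -0.2, 0.5]
grip_width: 0.0005
grip_force: 0.0
```

Run:
```python
from h import *
o=telemetry.get_obs(); t=o["position"]; print(o["t"],t,o["tcp_rot"],o["joint_positions"])
p=viewer.camera("wrist"); find(p,["rotor","hub_top","spindle_top","lid_hinge","lid_edge"],1)
q=cloud(p).reshape(-1,3); r=np.hypot(q[:,0]-.5565,q[:,1]-.053)
for a,b in [(0,.004),(.007,.011),(.028,.032),(.042,.045)]:
    s=q[(r>a)&(r<b)&(q[:,2]<.15)]; print(a,len(s),np.percentile(s[:,2],[5,50,95]) if len(s) else "")
W=[cv2.resize(p["color"],(400,300))]
for n in ["top","side"]:
    p=viewer.camera(n); find(p,["spray_bottle","lid_edge","lid_hinge"],1)
    if n=="side": W.append(cv2.resize(p["color"],(400,300)))
    q=cloud(p).reshape(-1,3); m=q[(q[:,2]>.2)&(q[:,2]<.265)&(q[:,1]>.12)&(q[:,1]<.3)&(abs(q[:,0]-.54)<.09)]; print(n,len(m),m.mean(0),m.min(0),m.max(0))
cv2.imwrite("pics/s3.png",np.hstack(W))
```

```text
17.125 [0.5565 0.0534 0.29  ] [-3.1412  0.0007 -2.9712] [-0.1383 -0.      0.0969  1.667  -0.0001 -0.3087]
rotor 0.76 [ 32.4 147.3] [ 0.5942 -0.2615  0.    ]
hub_top 0.63 [259.5 175.9] [0.5668 0.0582 0.064 ]
spindle_top 0.85 [255.4 179. ] [0.5589 0.052  0.12  ]
lid_hinge 0.95 [335.5 172.3] [0.5426 0.1423 0.0885]
lid_edge 0.85 [489.5 220.4] [0.531  0.1996 0.25  ]
0 41 [0.1162 0.1199 0.1218]
0.007 193 [0.1145 0.1154 0.1166]
0.028 500 [0.0729 0.0751 0.0775]
0.042 494 [0.0633 0.0649 0.0667]<stdin>:11: RuntimeWarning: Mean of empty slice.
  ret = um.true_divide(
Traceback (most recent call last):
ValueError: zero-size array to reduction operation minimum which has no identity
```

Hub top measures 0.1154 and the spindle stands about 6 mm out, so the rotor is home. Going over the lid to behind its panel.

Emit:
{"name": "servo_tool", "arguments": {"steps": [[0,20,-12,0,0,0,0],[0,50,0,0,0,0,0],[0,50,0,0,0,0,0],[0,50,0,0,0,0,0],[0,27,0,0,0,0,0]]}}

```text
t: 18.25
position: [0.5221, 0.2508, 0.3023]
tcp_rot: [3.141, 0.001, -2.97]
contact_force: [0.8, 0.1, 0.1]
grip_width: -0.0004
grip_force: 0.0
```

Emit:
{"name": "servo_tool", "arguments": {"steps": [[0,0,0,0,0,0,0],[0,0,0,0,0,0,0]]}}

```text
t: 18.5
position: [0.5232, 0.2477, 0.3017]
tcp_rot: [-3.141, 0.0, -2.972]
contact_force: [0.5, -0.8, 1.2]
grip_width: -0.0002
grip_force: 0.0
```

Run:
```python
from h import *
o=telemetry.get_obs(); t=o["position"]; print(o["t"],t,o["tcp_rot"],o["joint_positions"])
W=[]
for n in ["wrist","side"]:
    p=viewer.camera(n); W.append(cv2.resize(p["color"],(400,300))); find(p,["spray_bottle","lid_edge","lid_hinge"],1)
cv2.imwrite("pics/s3.png",np.hstack(W))
```

```text
18.5 [0.5232 0.2477 0.3017] [-3.1413  0.0003 -2.9717] [ 0.2165  0.0681  0.1881  1.6905 -0.0003  0.0466]
spray_bottle 0.58 [184.8 212.9] [0.626  0.1527 0.    ]
lid_edge 0.63 [183.5 213.3] [0.5306 0.1986 0.25  ]
spray_bottle 0.66 [310. 157.] [0.7362 0.246  0.    ]
lid_edge 0.36 [261.6 182.4] [ 0.5421 -0.2039  0.25  ]
lid_hinge 0.94 [252.2 151.9] [0.5292 0.1535 0.0885]
```

View pics/s3.png

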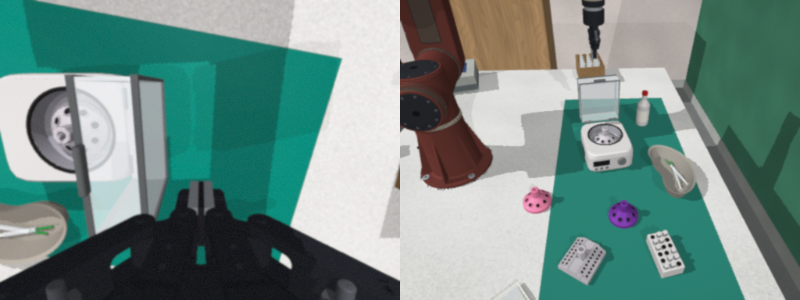

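The shut gripper is behind the lid (lid panel at column 140–165, fingers at 190–215 in the left picture), with the way down clear.

Emit:
{"name": "servo_tool", "arguments": {"steps": [[0,0,25,0,0,0,0],[0,0,25,0,0,0,0],[0,0,22,0,0,0,0],[0,0,0,0,0,0,0]]}}

```text
t: 19.4
position: [0.5224, 0.2472, 0.2276]
tcp_rot: [-3.141, -0.003, -2.973]
contact_force: [-0.1, 0.2, -0.9]
grip_width: 0.0003
grip_force: 0.0
```

Emit:
{"name": "servo_tool", "arguments": {"steps": [[0,-10,0,0,0,0,0],[0,-10,0,0,0,0,0],[0,-10,0,0,0,0,0],[0,-10,0,0,0,0,0],[0,-10,0,0,0,0,0]]}}

```text
t: 20.02
position: [0.5319, 0.1976, 0.2295]
tcp_rot: [3.142, 0.0, -2.972]
contact_force: [-0.3, 0.1, 0.8]
grip_width: 0.0
grip_force: 0.4
```

Emit:
{"name": "servo_tool", "arguments": {"steps": [[0,-10,0,0,0,0,0],[0,-10,0,0,0,0,0],[0,-10,0,0,0,0,0],[0,-10,0,0,0,0,0],[0,-10,0,0,0,0,0]]}}

```text
t: 20.65
position: [0.5402, 0.1483, 0.2292]
tcp_rot: [-3.141, -0.0, -2.972]
contact_force: [0.5, 1.0, 1.4]
grip_width: -0.0003
grip_force: 0.1
```

Emit:
{"name": "servo_tool", "arguments": {"steps": [[0,-10,0,0,0,0,0],[0,-10,0,0,0,0,0],[0,-10,0,0,0,0,0],[0,-10,0,0,0,0,0],[0,-10,0,0,0,0,0]]}}

```text
t: 21.28
position: [0.5487, 0.099, 0.2293]
tcp_rot: [-3.141, -0.0, -2.972]
contact_force: [0.3, -0.1, -0.4]
grip_width: -0.0
grip_force: 0.0
```

Emit:
{"name": "servo_tool", "arguments": {"steps": [[0,-10,0,0,0,0,0],[0,-10,0,0,0,0,0],[0,-10,0,0,0,0,0],[0,-10,0,0,0,0,0],[0,0,0,0,0,0,0]]}}

```text
t: 21.9
position: [0.5554, 0.0595, 0.2293]
tcp_rot: [-3.141, -0.0, -2.973]
contact_force: [-0.2, -0.8, 0.3]
grip_width: -0.0001
grip_force: 0.0
```

Emit:
{"name": "servo_tool", "arguments": {"steps": [[0,0,-10,0,0,0,0],[0,0,-20,0,0,0,0],[0,0,-20,0,0,0,0],[0,0,0,0,0,0,0],[0,0,0,0,0,0,0]]}}

```text
t: 22.52
position: [0.5552, 0.0605, 0.2788]
tcp_rot: [3.142, -0.0, -2.972]
contact_force: [-0.3, 0.6, -0.3]
grip_width: -0.0
grip_force: 0.0
```

Run:
```python
from h import *
o=telemetry.get_obs(); print(o["t"],o["position"],o["contact_force"])
W=[]
for n in ["wrist","side"]:
    p=viewer.camera(n); W.append(cv2.resize(p["color"],(400,300))); find(p,["lid_edge","lid_hinge"],1)
cv2.imwrite("pics/s4.png",np.hstack(W))
```

```text
22.525 [0.5552 0.0605 0.2788] [-0.2698  0.5799 -0.3325]
lid_edge 0.61 [170.8 183.7] [0.537  0.0066 0.25  ]
lid_edge 0.86 [268.9 173. ] [ 0.5593 -0.1721  0.25  ]
```

View pics/s4.png

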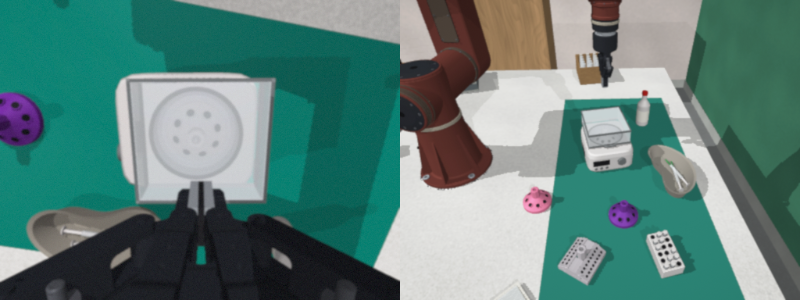

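The lid lies over the chamber with the rotor visible under it. I'll let it settle and check the panel's height and tilt.

Emit:
{"name": "servo_tool", "arguments": {"steps": [[0,0,-10,0,0,0,0],[0,0,0,0,0,0,0],[0,0,0,0,0,0,0],[0,0,0,0,0,0,0],[0,0,0,0,0,0,0]]}}

```text
t: 23.45
position: [0.5552, 0.0603, 0.2891]
tcp_rot: [-3.142, -0.0, -2.972]
contact_force: [0.5, -0.2, 0.3]
grip_width: 0.0002
grip_force: 0.0
```

Run:
```python
from h import *
for n in ["wrist","top","side"]:
    p=viewer.camera(n); q=cloud(p).reshape(-1,3); d=q[:,:2]-[.5415,.143]
    u=d@[.986,.169]; v=-d@[-.169,.986]
    for a in (0.01,.05,.1,.14,.155):
        s=q[(abs(u)<.07)&(v>a)&(v<a+.02)&(q[:,2]>.128)&(q[:,2]<.175)]
        print(n,a,len(s),np.percentile(s[:,2],[10,50,90]) if len(s) else "")
    e=finder.landmark_of(p,"lid_edge")
    if e: print("edge",e[0]["conf"],atz(p,e[0]["position"],.1435),"expected",np.array([.5415,.143])+.163*np.array([.169,-.986]))
```

```text
wrist 0.01 2922 [0.1441 0.145  0.1458]
wrist 0.05 2813 [0.1441 0.145  0.1459]
wrist 0.1 2817 [0.1441 0.145  0.1459]
wrist 0.14 2936 [0.1442 0.145  0.1459]
wrist 0.155 1843 [0.1443 0.1452 0.1461]
edge 0.97 [ 0.5707 -0.0221  0.1435] expected [ 0.569  -0.0177]
top 0.01 0 
top 0.05 186 [0.1395 0.1437 0.1471]
top 0.1 254 [0.14   0.1436 0.1473]
top 0.14 336 [0.1401 0.1439 0.147 ]
top 0.155 176 [0.1402 0.1442 0.147 ]
edge 0.65 [ 0.7509 -0.0861  0.1435] expected [ 0.569  -0.0177]
side 0.01 165 [0.1426 0.1439 0.1451]
side 0.05 184 [0.1425 0.1438 0.1452]
side 0.1 197 [0.1424 0.1439 0.1453]
side 0.14 221 [0.1427 0.1439 0.1452]
side 0.155 345 [0.1304 0.1408 0.1449]
edge 0.84 [ 0.576  -0.0248  0.1435] expected [ 0.569  -0.0177]
```

The panel is level at 0.144 m, so the lid is fully shut.

```bash
python3 -c "
from workcell import bot; print(bot.job_done())"
```

```text
the job is handed in; nothing more can be done
None
```

The round rotor is fully home on the spindle shoulder with its slots over the bar, the lid is fully shut, and the job was handed in at about 23.5 s of robot time.

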